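# Point the pill dispenser at the next dose

## Robot

A 6-joint arm with a two-finger parallel gripper is mounted at the origin on the work surface. World frame = base frame: x ahead of the robot, y to its left, z up, the work surface at z = 0. Lengths are in mm, angles in rad, forces in N, time in s.
With the tool pointing down it reaches from about 250 to 800 mm from the base axis. Payload 8.5 kg.
Tool frame: the origin (TCP) lies on the centre line of the jaws, within the pads' length; the fingertips stand r.tcp_to_tips ahead of it and the grasp point (between the pads) lies 8 mm behind it (r.tcp_to_tips is the distance from the TCP to the fingertips, in mm); z points along the fingers, y is the line along which they close (so a half turn about z gives the same grasp; the last joint's range is limited). The gripper opens to 85 mm and grips with 20 to 120 N. Pads are 22 mm wide; open, the fingers measure 114 mm over their backs; the gripper's body (76 mm by 85 mm) begins 54 mm behind the grasp point. The pads swing forward as they close: fully open they stand 13 mm farther back than shut.
Start: joints at [1.121, 0.238, -0.013, 1.319, 0, 1.571], TCP at [228.242, 472.743, 242.276] pointing down, gripper open.
Joint ranges: [-2.66, 2.66], [-1.03, 1.9], [-1.14, 1.46], [-1.82, 2.27], [-1.45, 1.34], [-3.14, 3.14]. Speed limits (rad/s): [2.22, 2.22, 2.79, 3.14, 3.14, 3.14].

## Interface

Orientations are given as a unit quaternion [w, x, y, z].
In Python, from plant import r gives the robot as it stands. The module is installed in compiled form; this text tells all that it offers.
- The arm moves only by the shell command python3 -m pendant 'ROWS' [OPENING] [FORCE]. ROWS is JSON, a list of rows, each an object with "xyz": the shift along the world's x, y, z in mm, a list of three; "roll": the turn about the world's z in rad. In form: [{"xyz": [tx, ty, tz], "roll": roll}, ...]. A call has 1 to 10 rows; each row shifts and turns the commanded pose from where the row before left it; what a row does not reach is not made up. A row lasts 1/10 s, in which the tool goes at most 50 mm and 8.59 degrees, less where a joint would pass 70% of its speed; a pose out of reach is approached as far as the arm can. A call is refused whole if a number of a shift passes 50 or a number of a turn 0.15, either way. A call with a gripper value outside its range is refused whole. OPENING is the opening, from 0 (shut) to 1 (fully open), set as the call begins (- or left out, the last holds). The fingers move at their own pace and stop on an object; FORCE is the grip in N (left out, the last holds). Time passes only in rows, so rows that do not move let the fingers close. It gives the time, the measured TCP pose, the force, the opening and the grip force at its end, in the units of the state.
- r.get_obs(): the state, without advancing time (a new reading comes with each control period).
- r.grab_frame(name): name is "side" or "top" or "wrist"; returns the picture (480x640x3 uint8, blue, green, red); there is no depth.
- r.camera_model(name): a dict with "fx", "fy", "cx", "cy" (pixels), "rvec" (rotation vector, rad) and "tvec" (3), from world to camera coordinates, as OpenCV has them. Camera axes: x right, y down, z forward; pixel columns grow to the right and rows downward; lengths in mm; the calibration is good to about 2 mm. A picture is of the moment at which its call begins: read the wrist's pose just before it. camera_model takes no time and is no camera call; for the wrist camera it gives the pose at the moment of the call.
- r.finish_job(): hands the job in; it is judged then, once.
The state is a dict: "time_s": time; "joints": joint angles; "dq": joint speeds; "joint_efforts": joint torques, N m; "eef_pos": TCP position; "eef_rot": TCP orientation; "ft_force": force on the tool from outside, world axes, zero at the start; "moment": the same for the moment, N m; "width": opening from 0.0 (shut) to 1.0 (fully open); "grasp_force": force on a finger pad.
Only numpy, scipy, OpenCV 4.12 (cv2) and the standard library are available. Lean on these libraries where they do the work, as an engineer would, in place of code of your own. Each camera call takes 0.05 s, during which the arm holds its last target. There are 200 camera calls.

## Task

On the round white pill dispenser, gently push the yellow pointer arm round with a fingertip until its tip stands over the middle of the red lid, the next dose. Then press the green confirm button fully down with a fingertip and let it come back up, leaving the pointer where you set it. Grip nothing, and leave the bottle, tin, egg cup and pill organiser where they stand.

Things in the scene. Friction and masses are not known exactly. Their poses are not given: they have to be found in the camera images.
- dispenser: Round white pill dispenser, a disc 170 mm across, 32 mm high, stuck down on a glossy black tray (floor 5 mm above the work surface, rim 14 mm). Origin: centre of its underside; z up. Seven round lids, one red, six blue, sit evenly on a circle of 60 mm radius about the centre, tops 37 mm above the origin. A low tongue on its -x side (towards the robot) carries the green button.
- pointer: Yellow pointer arm. Origin: on its upright pivot at the disc's centre, level with the disc's underside; own +x runs along the arm to the tip. Arm: 18 mm wide, flat upright sides, pointed end 60 mm from the pivot, 42 to 62 mm above the origin; hub 30 mm across. Turns either way without stops, friction 0.06 N m, stays where left. Starts within 23 degrees of the blue lid nearest the button.
- pointer_tip (a point): The tip of the pointer arm, 60 mm from the pivot, at half the arm's height (52 mm above the dispenser's underside).
- red_lid: The one red lid, a disc 36 mm across and 5 mm high, fixed, on any of the six places other than the one nearest the button. Origin: centre of its underside, 32 mm above the dispenser's underside, 60 mm from the pivot.
- confirm_top (a point): Centre of the top face of the green round push button, 26 mm across, 106 mm from the pivot on the dispenser's -x side; pressed straight down.
- confirm (a joint): Travel of the green button in m: 0 up, 0.006 fully down; a spring returns it; fully down takes 5 N.
- bottle: Loose amber glass bottle with white cap, 52 mm across, 95 mm high, in the row on the tray. Origin: centre of its underside.
- tin: Loose round steel tin, 68 mm across, 60 mm high, in the row on the tray. Origin: centre of its underside.
- egg_cup: Loose white ceramic egg cup, 50 mm across, 62 mm high, in the row on the tray. Origin: centre of its underside.
- organiser: Loose clear plastic pill organiser with seven snap lids, 150 mm long (its x axis) by 34 mm (y; 37 mm with the lid tabs), 25 mm high, in the row on the tray. Origin: centre of its underside.
There are look-alikes about, which are no part of the job. Leave any pink or turquoise look-alike of the tin alone.

How it is judged (in metres and radians):
On the way, in this order (a step that is already met when the one before it is completed fails the run):
1. the pointer's tip is brought over the middle of the red lid (within 11 mm) and rests there (horizontal distance between pointer_tip and red_lid below 0.011 m and angular speed of pointer below 0.1 rad/s), for 0.3 s.
2. the green button is pressed down with the fingers (at least 4.5 of its 6 mm) with the pointer still on the red lid (horizontal distance between pointer_tip and red_lid below 0.011 m and value of joint confirm above 0.0045 m and contact force between the fingers and anything else above 0.5 N), for 0.05 s.
At the end, for the whole second after the job is handed in: The pointer's tip is over the red lid, within 11 mm horizontally of the lid's centre, and at rest; the button is up again (within 1.5 mm); the bystanders are at rest (all of step 1 and value of joint confirm below 0.0015 m and linear speed of each of bottle, tin, egg_cup, organiser below 0.02 m/s); the robot touches nothing.
It fails at once if the pointer is gripped or shoved hard: the fingers bear on it with more than 15 N (contact force between the fingers and pointer above 15 N).
It fails at once if the amber bottle is lifted, tipped or moved more than 15 mm (distance of bottle from where it was at the start of the episode above 0.015 m or angle between bottle's own z axis and vertical above 0.3 rad).
It fails at once if the steel tin is lifted, tipped or moved more than 15 mm (distance of tin from where it was at the start of the episode above 0.015 m or angle between tin's own z axis and vertical above 0.3 rad).
It fails at once if the egg cup is lifted, tipped or moved more than 15 mm (distance of egg_cup from where it was at the start of the episode above 0.015 m or angle between egg_cup's own z axis and vertical above 0.3 rad).
It fails at once if the pill organiser is lifted, tipped or moved more than 15 mm (distance of organiser from where it was at the start of the episode above 0.015 m or angle between organiser's own z axis and vertical above 0.3 rad).
It also fails if it takes over 51 s, if anything falls off the work surface, if the arm or the gripper's body presses on something with over 40 N, if the wrist force passes 120 N, or if a joint passes its speed limit or range.

## Working session

There is one attempt and no reset: what is moved stays moved. The work goes in short steps, Python scripts to look and compute and a shell command to move; the robot and the scene stay as the last step left them, time stands still between calls to the robot, and variables do not carry over. Pictures are saved under pics/ and viewed, at most 10 in all, crops included, and the job is handed in when it is done.

```bash
mkdir -p pics; python3 - <<'E'
from plant import r
import cv2
for n in("top","side"): cv2.imwrite(f"pics/{n}0.png",r.grab_frame(n))
o=r.get_obs();print(o["time_s"],o["eef_pos"],o["eef_rot"],o["width"],r.tcp_to_tips)
for n in("top","side","wrist"):print(n,r.camera_model(n))
E
```

```text
0.1 [228.09521901 472.46889202 241.76323204] [-1.35925477e-04  2.22983753e-01  9.74821951e-01 -6.24937901e-04] 1.0004067439764466 11.0
top {'fx': 465.78338737515054, 'fy': 465.78338737515054, 'cx': 315.21933036851493, 'cy': 242.87091638292543, 'rvec': array([ 2.13099926, -2.12203086,  0.18545435]), 'tvec': array([-33.00921607, 539.56838956, 803.51178283])}
side {'fx': 568.9331003163429, 'fy': 568.9331003163429, 'cx': 318.5197260230871, 'cy': 248.52272132509663, 'rvec': array([ 2.1623904 , -0.11419534,  0.06965962]), 'tvec': array([-511.08142761,   99.09540634, 1034.62748705])}
wrist {'fx': 424.936952852991, 'fy': 424.936952852991, 'cx': 315.2141261816675, 'cy': 230.37031769720656, 'rvec': array([-2.42551319, -1.52326307, -0.23998275]), 'tvec': array([-524.88763061,  -42.26613408,  380.02680444])}
```

View pics/top0.png

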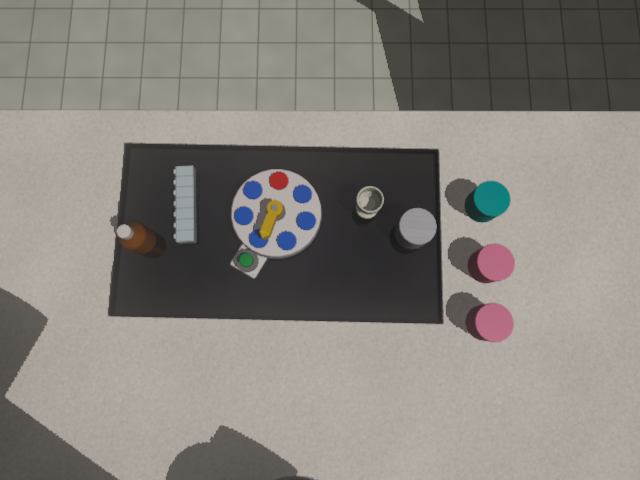

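View pics/side0.png

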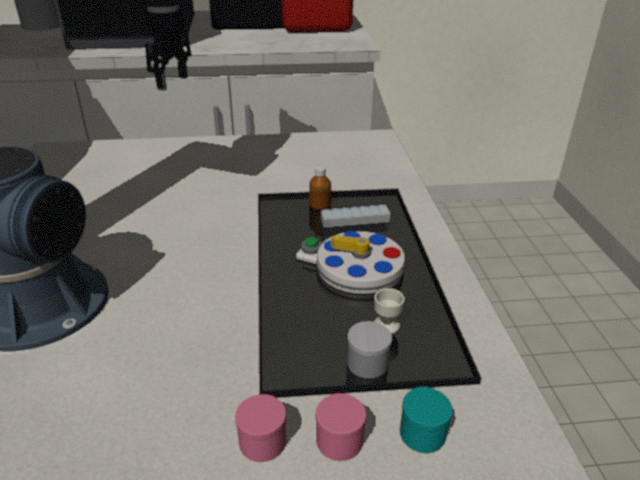

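The top view shows the dispenser at about (277,213). The only red lid is at (279,181), the yellow pointer runs from its hub at (275,208) to its tip at (264,236), and the green button is at (246,260). The bottle and organiser are on the left, the egg cup and tin on the right. The pink and turquoise look-alikes are off the tray. The side view agrees.

```bash
cat > h.py <<'E'
from plant import r
import cv2, numpy as np
def ray(n,px,z,cm=None):
    c=cm or r.camera_model(n); R=cv2.Rodrigues(c["rvec"])[0]; C=-R.T@c["tvec"]
    d=R.T@np.array([(px[0]-c["cx"])/c["fx"],(px[1]-c["cy"])/c["fy"],1]); return C+d*(z-C[2])/d[2]
def blobs(img,lo,hi,amin=40):
    m=cv2.inRange(cv2.cvtColor(img,cv2.COLOR_BGR2HSV),lo,hi)
    n,l,s,c=cv2.connectedComponentsWithStats(m)
    return [(c[i],s[i,4],l==i) for i in range(1,n) if s[i,4]>=amin]
RED=((0,150,80),(8,255,255));BLUE=((108,150,80),(125,255,255));GRN=((55,120,50),(80,255,255));YEL=((18,150,90),(32,255,255))
E
python3 - <<'E'
from h import *
im=cv2.imread("pics/top0.png")
for nm,c in zip("RBGY",(RED,BLUE,GRN,YEL)):
    for b in blobs(im,*c):
        z=dict(R=42,B=42,G=30,Y=67)[nm]
        print(nm,b[0].round(1),b[1],ray("top",b[0],z).round(1))
c=r.camera_model("top");R=cv2.Rodrigues(c["rvec"])[0];print("C",-R.T@c["tvec"])
x=im[150:290,200:340];cv2.imwrite("pics/crop.png",cv2.resize(x,(590,590),interpolation=cv2.INTER_CUBIC))
im=cv2.imread("pics/side0.png")
for b in blobs(im,*GRN,20): print("sideG",b[0],b[1])
# triangulated button height
g=[b for b in blobs(cv2.imread("pics/top0.png"),*GRN) if b[0][0]<300][0][0]
def P(n):
    c=r.camera_model(n);K=np.array([[c["fx"],0,c["cx"]],[0,c["fy"],c["cy"]],[0,0,1]])
    return K@np.c_[cv2.Rodrigues(c["rvec"])[0],c["tvec"]]
for b in blobs(im,*GRN,20):
    X=cv2.triangulatePoints(P("top"),P("side"),np.float64(g),np.float64(b[0]));print((X[:3]/X[3]).T)
E
```

```text
R [278.3 180.2] 243 [660.7  39.5  42. ]
B [252.3 189.7] 238 [641.9  88.1  42. ]
B [301.9 193.7] 236 [634.5  -5.3  42. ]
B [243.2 215.3] 246 [592.5 103.6  42. ]
B [305.7 220.3] 245 [583.3 -12.8  42. ]
B [256.5 240.1] 163 [545.6  77.6  42. ]
B [286.4 240.3] 252 [545.4  22.5  42. ]
G [245.5 259.6] 143 [511.   98.6  30. ]
Y [270.3 218.8] 412 [580.1  50.4  67. ]
C [388.99571484 -34.40529187 886.20169839]
sideG [311.11 241.54] 100
[[509.75203769  97.51143896  36.85748643]]
```

View pics/crop.png

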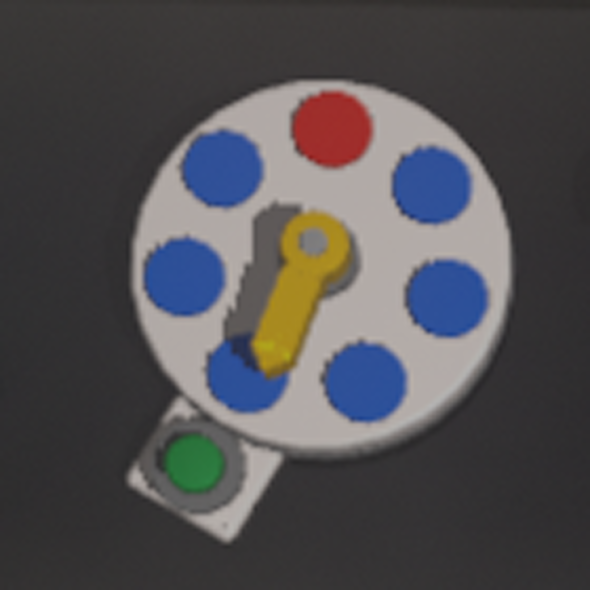

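The red lid at (278,180) is the only red one, as the crop confirms. The dispenser centre works out at about (600.8, 44.8), with the red lid at −5° and the button at 150°, around (510, 97.5). The pointer stands at about 161°. I'll shut the gripper and go above the pointer's clockwise-push side.

```bash
R='{"xyz":[20,-28,0],"roll":0.118}'
python3 -m pendant '[{"xyz":[20,-28,0],"roll":0.118},{"xyz":[20,-28,0],"roll":0.118},{"xyz":[20,-28,0],"roll":0.118},{"xyz":[20,-28,0],"roll":0.118},{"xyz":[20,-28,0],"roll":0.118},{"xyz":[20,-28,0],"roll":0.118},{"xyz":[20,-28,0],"roll":0.118},{"xyz":[20,-28,0],"roll":0.118}]' 0 20
python3 -m pendant '[{"xyz":[20,-28,0],"roll":0.118},{"xyz":[20,-28,0],"roll":0.118},{"xyz":[20,-28,0],"roll":0.118},{"xyz":[20,-28,0],"roll":0.118},{"xyz":[20,-28,0],"roll":0.118},{"xyz":[20,-28,0],"roll":0.118},{"xyz":[20,-28,0],"roll":0.118},{"xyz":[20,-28,0],"roll":0.118},{"xyz":[0,0,0],"roll":0}]'
python3 - <<'E'
from h import *
from scipy.spatial.transform import Rotation as T
o=r.get_obs();q=o["eef_rot"];x=T.from_quat([q[1],q[2],q[3],q[0]]).as_matrix()[:,0]
print(o["time_s"],o["eef_pos"],"yaw",np.degrees(np.arctan2(x[1],x[0])),o["joints"].round(2) if hasattr(o["joints"],'round') else o["joints"],r.tcp_to_tips,o["width"])
cv2.imwrite("pics/w1.png",r.grab_frame("wrist"))
E
```

```text
time_s: 0.9
eef_pos: [388.7, 247.4, 242.1]
eef_rot: [-0.0, -0.247, 0.969, -0.0]
ft_force: [0.8, 0.7, 0.4]
width: 0.002
grasp_force: 0.0
time_s: 1.8
eef_pos: [550.0, 21.8, 241.4]
eef_rot: [-0.0, -0.659, 0.752, -0.0]
ft_force: [0.6, 1.2, 0.3]
width: -0.001
grasp_force: 0.0
1.8 [550.02049308  21.83125918 241.40549183] yaw -97.53232808643084 [ 0.04  0.28  0.05  1.33 -0.   -1.4 ] 11.0 -0.0007859313342956979
```

View pics/w1.png

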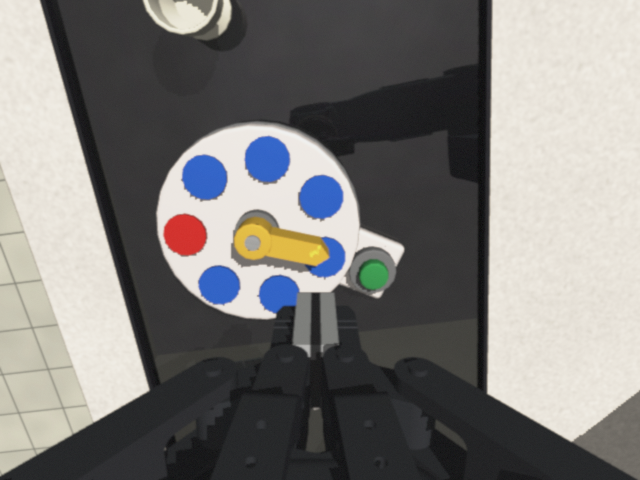

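The wrist view shows the red lid at (186,235), the pointer hub at (253,242), the tip near (327,254) and the button at (373,275). I'll refine the positions from this picture.

```bash
cat >> h.py <<'E'
def wristfix():
    cm=r.camera_model("wrist");im=r.grab_frame("wrist")
    P=lambda p,z:ray("wrist",p,z,cm)[:2]
    red=max(blobs(im,*RED,150),key=lambda b:b[1],default=None)
    if red is not None: print("red",red[0].round(0),red[1],P(red[0],42).round(1))
    for b in blobs(im,*BLUE,150): print("blue",b[0].round(0),b[1],P(b[0],42).round(1))
    for b in blobs(im,*GRN,150): print("grn",b[0].round(0),b[1],P(b[0],33).round(1))
    for b in blobs(im,*YEL,150):
        ys,xs=np.nonzero(b[2]);W=np.array([P(p,62) for p in zip(xs,ys)])
        C=np.array([600.8,44.8]);d=W-C;i=np.argsort(-np.hypot(*d.T))[:15]
        print("tip",W[i].mean(0).round(1),"ang",np.degrees(np.arctan2(*d[i].mean(0)[::-1])).round(1))
    return im
E
python3 - <<'E'
from h import *
wristfix()
E
```

```text
red [183. 233.] 1319 [662.3  38.9]
blue [265. 157.] 1512 [585.1 -13.3]
blue [202. 176.] 1466 [636.3  -5.8]
blue [319. 195.] 1385 [547.4  21.9]
blue [328. 258.] 666 [546.6  76.9]
blue [217. 283.] 1138 [643.6  86.9]
blue [277. 292.] 1082 [594.3 102. ]
grn [371. 272.] 659 [511.3  98.8]
tip [548.7  64.1] ang 159.7
```

```bash

python3 -m pendant '[{"xyz":[4,9,-30],"roll":0},{"xyz":[0,0,-40],"roll":0},{"xyz":[0,0,-40],"roll":0},{"xyz":[0,0,-30],"roll":0},{"xyz":[0,0,-10],"roll":0},{"xyz":[0,0,0],"roll":0}]'
python3 -m pendant '[{"xyz":[0,0,-8],"roll":0},{"xyz":[0,0,-7],"roll":0},{"xyz":[0,0,-6],"roll":0},{"xyz":[0,0,-4],"roll":0},{"xyz":[0,0,-3],"roll":0},{"xyz":[0,0,0],"roll":0}]'
python3 - <<'E'
from h import *
cv2.imwrite("pics/w2.png",wristfix())
s=r.grab_frame("side");cv2.imwrite("pics/s2.png",cv2.resize(s[160:320,260:440],(720,600)[:2]))
E
```

```text
time_s: 2.5
eef_pos: [551.1, 34.4, 91.5]
eef_rot: [-0.001, -0.659, 0.752, 0.001]
ft_force: [0.4, 0.5, 0.8]
width: -0.001
grasp_force: 0.0
time_s: 3.1
eef_pos: [552.1, 33.7, 64.0]
eef_rot: [-0.0, -0.659, 0.752, 0.0]
ft_force: [-0.6, 0.6, -0.4]
width: 0.002
grasp_force: 0.0
red [ 60. 340.] 5167 [661.4  38. ]
blue [216. 196.] 6751 [584.9 -13.8]
blue [ 88. 232.] 6431 [635.7  -6.4]
blue [329. 266.] 5025 [546.5  19.6]
blue [111. 408.] 227 [650.1  73.9]
tip [576.  36.] ang -160.4
```

View pics/w2.png

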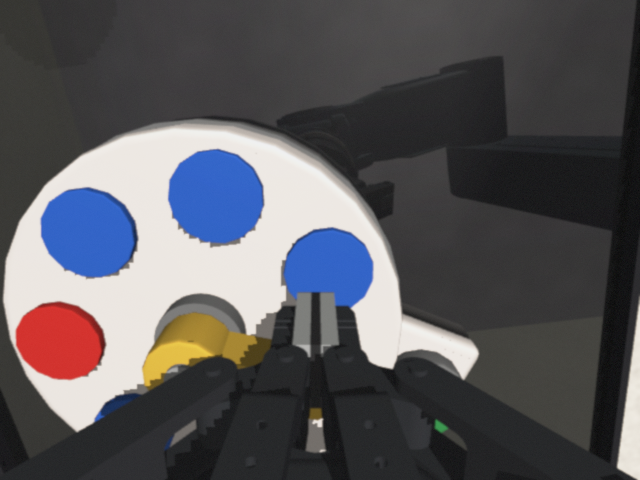

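View pics/s2.png

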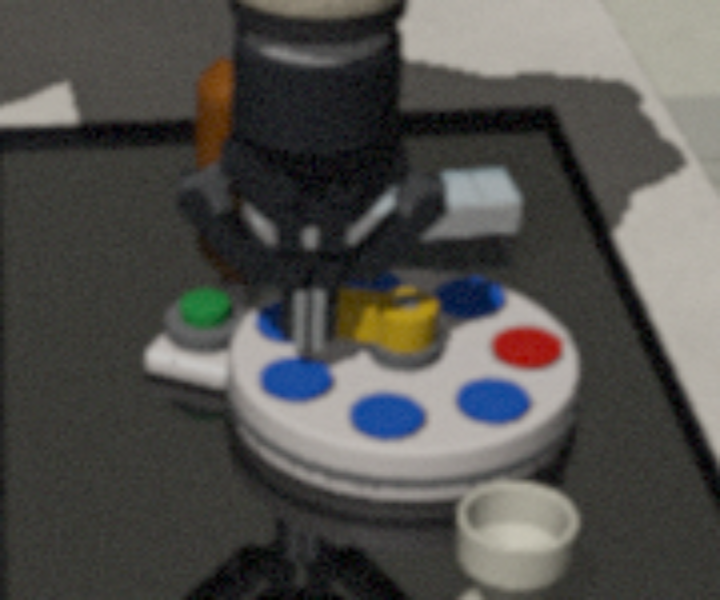

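The fingertips stand beside the arm, clear of the lids, with no contact force. Next I'll compute the arc increments.

```bash
python3 - <<'E'
import numpy as np
p=np.array([552.2,33.7]);C=np.array([601.4,44.6])
for k in range(1,45):
    a=np.radians(192.4-4*k);t=C+49.5*np.array([np.cos(a),np.sin(a)]);d=(t-p).round(1);p=p+d;print(k,list(d),end="; " if k%5 else "\n")
E
```

```text
1 [np.float64(0.2), np.float64(3.7)]; 2 [np.float64(-0.4), np.float64(3.4)]; 3 [np.float64(-0.1), np.float64(3.5)]; 4 [np.float64(0.1), np.float64(3.4)]; 5 [np.float64(0.3), np.float64(3.4)]
6 [np.float64(0.6), np.float64(3.5)]; 7 [np.float64(0.8), np.float64(3.3)]; 8 [np.float64(1.1), np.float64(3.3)]; 9 [np.float64(1.2), np.float64(3.2)]; 10 [np.float64(1.5), np.float64(3.1)]
11 [np.float64(1.7), np.float64(3.0)]; 12 [np.float64(2.0), np.float64(2.9)]; 13 [np.float64(2.1), np.float64(2.8)]; 14 [np.float64(2.3), np.float64(2.5)]; 15 [np.float64(2.4), np.float64(2.5)]
16 [np.float64(2.7), np.float64(2.2)]; 17 [np.float64(2.7), np.float64(2.0)]; 18 [np.float64(3.0), np.float64(1.9)]; 19 [np.float64(3.0), np.float64(1.6)]; 20 [np.float64(3.1), np.float64(1.5)]
21 [np.float64(3.3), np.float64(1.2)]; 22 [np.float64(3.3), np.float64(0.9)]; 23 [np.float64(3.4), np.float64(0.8)]; 24 [np.float64(3.4), np.float64(0.5)]; 25 [np.float64(3.4), np.float64(0.3)]
26 [np.float64(3.5), np.float64(-0.0)]; 27 [np.float64(3.4), np.float64(-0.2)]; 28 [np.float64(3.5), np.float64(-0.5)]; 29 [np.float64(3.3), np.float64(-0.7)]; 30 [np.float64(3.4), np.float64(-0.9)]
31 [np.float64(3.2), np.float64(-1.2)]; 32 [np.float64(3.2), np.float64(-1.4)]; 33 [np.float64(3.1), np.float64(-1.6)]; 34 [np.float64(2.9), np.float64(-1.8)]; 35 [np.float64(2.8), np.float64(-2.0)]
36 [np.float64(2.7), np.float64(-2.2)]; 37 [np.float64(2.5), np.float64(-2.4)]; 38 [np.float64(2.3), np.float64(-2.5)]; 39 [np.float64(2.1), np.float64(-2.7)]; 40 [np.float64(2.0), np.float64(-2.9)]
41 [np.float64(1.7), np.float64(-3.0)]; 42 [np.float64(1.6), np.float64(-3.1)]; 43 [np.float64(1.3), np.float64(-3.1)]; 44 [np.float64(1.1), np.float64(-3.3)];
```

```bash

python3 -m pendant '[{"xyz":[0.2,3.7,0],"roll":-0.07},{"xyz":[-0.4,3.4,0],"roll":-0.07},{"xyz":[-0.1,3.5,0],"roll":-0.07},{"xyz":[0.1,3.4,0],"roll":-0.07},{"xyz":[0.3,3.4,0],"roll":-0.07},{"xyz":[0.6,3.5,0],"roll":-0.07},{"xyz":[0.8,3.3,0],"roll":-0.07},{"xyz":[1.1,3.3,0],"roll":-0.07},{"xyz":[1.2,3.2,0],"roll":-0.07},{"xyz":[1.5,3.1,0],"roll":-0.07}]'
python3 - <<'E'
from h import *
t=r.grab_frame("top")[130:290,180:360];cv2.imwrite("pics/t3.png",cv2.resize(t,(675,600)))
E
```

```text
time_s: 4.2
eef_pos: [557.6, 67.3, 64.5]
eef_rot: [-0.0, -0.359, 0.933, -0.0]
ft_force: [-0.7, -1.3, 0.0]
width: -0.002
grasp_force: 0.8
```

View pics/t3.png

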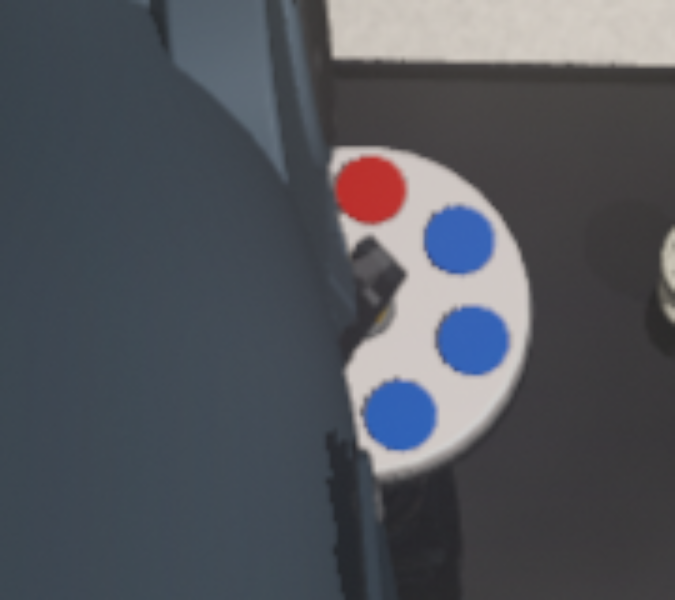

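The arm hides the pointer from above; the red lid is visible at (370,190) in the crop. A force of about 1.3 N opposes the motion, so the finger is pushing the pointer gently. I'll continue.

```bash

python3 -m pendant '[{"xyz":[1.7,3.0,0],"roll":-0.07},{"xyz":[2,2.9,0],"roll":-0.07},{"xyz":[2.1,2.8,0],"roll":-0.07},{"xyz":[2.3,2.5,0],"roll":-0.07},{"xyz":[2.4,2.5,0],"roll":-0.07},{"xyz":[2.7,2.2,0],"roll":-0.07},{"xyz":[2.7,2,0],"roll":-0.07},{"xyz":[3,1.9,0],"roll":-0.07},{"xyz":[3,1.6,0],"roll":-0.07},{"xyz":[3.1,1.5,0],"roll":-0.07}]'
python3 -m pendant '[{"xyz":[3.3,1.2,0],"roll":-0.07},{"xyz":[3.3,0.9,0],"roll":-0.07},{"xyz":[3.4,0.8,0],"roll":-0.07},{"xyz":[3.4,0.5,0],"roll":-0.07},{"xyz":[3.4,0.3,0],"roll":-0.07},{"xyz":[3.5,0,0],"roll":-0.07},{"xyz":[3.4,-0.2,0],"roll":-0.07},{"xyz":[3.5,-0.5,0],"roll":-0.07},{"xyz":[3.3,-0.7,0],"roll":-0.07},{"xyz":[3.4,-0.9,0],"roll":-0.07}]'
python3 -m pendant '[{"xyz":[3.2,-1.2,0],"roll":-0.07},{"xyz":[3.2,-1.4,0],"roll":-0.07},{"xyz":[3.1,-1.6,0],"roll":-0.07},{"xyz":[2.9,-1.8,0],"roll":-0.07},{"xyz":[2.8,-2,0],"roll":-0.07},{"xyz":[2.7,-2.2,0],"roll":-0.07},{"xyz":[2.5,-2.4,0],"roll":-0.07},{"xyz":[1.5,-1.5,0],"roll":-0.04},{"xyz":[0,0,0],"roll":0},{"xyz":[0,0,0],"roll":0}]'
python3 - <<'E'
from h import *
cv2.imwrite("pics/w4.png",wristfix())
E
```

```text
time_s: 5.25
eef_pos: [582.3, 90.3, 64.4]
eef_rot: [-0.0, -0.018, 1.0, -0.0]
ft_force: [-2.1, -1.1, 1.2]
width: 0.0
grasp_force: 0.8
time_s: 6.25
eef_pos: [616.2, 91.9, 64.4]
eef_rot: [-0.0, 0.325, 0.946, 0.0]
ft_force: [-1.7, 0.1, 1.6]
width: 0.002
grasp_force: 0.8
time_s: 7.25
eef_pos: [638.4, 77.7, 64.4]
eef_rot: [0.0, 0.56, 0.828, 0.0]
ft_force: [-0.1, 0.5, -0.3]
width: -0.001
grasp_force: 0.0
blue [228. 197.] 6646 [594.4 104.6]
blue [ 96. 226.] 6277 [551.4  75.5]
blue [336. 272.] 4426 [643.5  91.8]
blue [ 59. 333.] 4856 [547.3  23.6]
blue [109. 405.] 696 [575.3  -4.5]
grn [ 18. 129.] 2489 [512.1  97.5]
tip [627.   56.9] ang 24.8
```

View pics/w4.png

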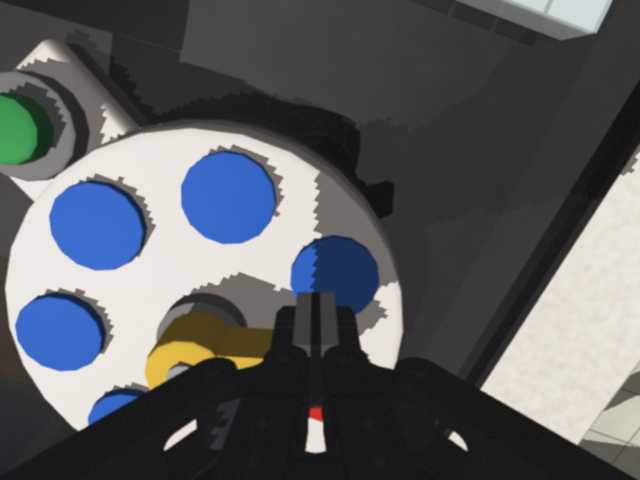

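The wrist view shows the finger against the arm, with the pointer at about 18° and the red lid just visible between the fingers. I'll push the last bit slowly, then back off, rise and look.

```bash

python3 -m pendant '[{"xyz":[1.5,-2,0],"roll":-0.05},{"xyz":[1.5,-2,0],"roll":-0.05},{"xyz":[1.5,-2.1,0],"roll":-0.05},{"xyz":[1.2,-2,0],"roll":-0.05},{"xyz":[1.2,-2.1,0],"roll":-0.05},{"xyz":[1,-2,0],"roll":-0.04},{"xyz":[0.7,-1.5,0],"roll":-0.03},{"xyz":[0.5,-1,0],"roll":0},{"xyz":[0,0,0],"roll":0},{"xyz":[0,0,0],"roll":0}]'
python3 -m pendant '[{"xyz":[-1,6,0],"roll":0},{"xyz":[-2,10,0],"roll":0},{"xyz":[0,0,10],"roll":0},{"xyz":[0,0,40],"roll":0},{"xyz":[0,0,45],"roll":0},{"xyz":[0,0,45],"roll":0},{"xyz":[-45,0,20],"roll":0},{"xyz":[-45,0,0],"roll":0},{"xyz":[0,0,0],"roll":0},{"xyz":[0,0,0],"roll":0}]'
python3 - <<'E'
from h import *
cv2.imwrite("pics/w5.png",wristfix())
E
```

```text
time_s: 8.3
eef_pos: [647.4, 63.0, 64.3]
eef_rot: [0.0, 0.686, 0.728, -0.0]
ft_force: [-0.6, 0.6, -0.5]
width: -0.002
grasp_force: 0.4
time_s: 9.3
eef_pos: [553.8, 79.3, 225.6]
eef_rot: [0.001, 0.686, 0.728, 0.001]
ft_force: [0.0, -0.7, -0.3]
width: 0.004
grasp_force: 0.0
red [454. 251.] 663 [668.1  44.9]
blue [368. 171.] 1614 [594.3 104.4]
blue [431. 195.] 1550 [643.7  88.9]
blue [309. 206.] 1492 [551.5  75.3]
blue [300. 268.] 1309 [547.4  23.6]
blue [406. 304.] 1215 [636.5  -4.2]
blue [350. 303.] 530 [590.1  -5.6]
grn [258. 172.] 829 [511.2  97. ]
tip [662.7  39.7] ang -4.7
```

View pics/w5.png

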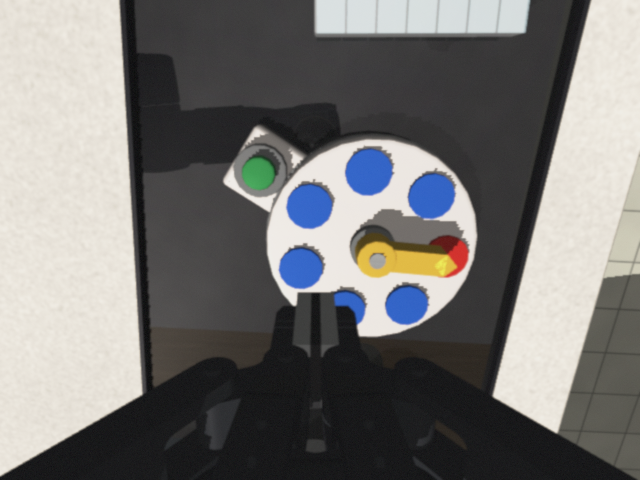

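The tip at (455,262) in the wrist view lies over the red lid, at −4.7° against a target of −5°. The button is at (258,172), around (510.5, 98). It's set, so I'll go above the button.

```bash

python3 -m pendant '[{"xyz":[-22,10,0],"roll":0},{"xyz":[-21,9,0],"roll":0},{"xyz":[0,0,-30],"roll":0},{"xyz":[0,0,-40],"roll":0},{"xyz":[0,0,-40],"roll":0},{"xyz":[0,0,-35],"roll":0},{"xyz":[0,0,-18],"roll":0},{"xyz":[0,0,-4],"roll":0},{"xyz":[0,0,0],"roll":0},{"xyz":[0,0,0],"roll":0}]'
python3 -m pendant '[{"xyz":[0,0,-2],"roll":0},{"xyz":[0,0,-2],"roll":0},{"xyz":[0,0,-2],"roll":0},{"xyz":[0,0,-2],"roll":0},{"xyz":[0,0,0],"roll":0},{"xyz":[0,0,0],"roll":0}]'
python3 - <<'E'
from h import *
s=r.grab_frame("side")[160:320,260:440];cv2.imwrite("pics/s6.png",cv2.resize(s,(675,600)))
E
```

```text
time_s: 10.35
eef_pos: [512.8, 98.3, 58.3]
eef_rot: [0.0, 0.686, 0.728, 0.001]
ft_force: [-0.4, -0.8, -0.0]
width: -0.003
grasp_force: 0.0
time_s: 10.95
eef_pos: [511.8, 98.1, 49.5]
eef_rot: [0.0, 0.686, 0.728, 0.0]
ft_force: [1.1, 0.3, 3.7]
width: -0.002
grasp_force: 1.4
```

View pics/s6.png

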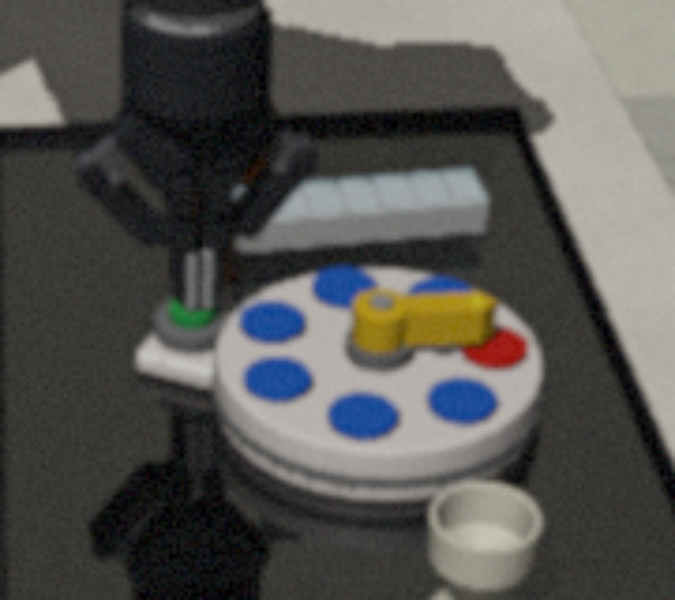

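The side view shows the fingertip on the green button at (192,312) and the pointer over the red lid. The force is 3.7 N, so the button is partly down. I'll press on in small steps.

```bash

python3 -m pendant '[{"xyz":[0,0,-1],"roll":0},{"xyz":[0,0,-1],"roll":0},{"xyz":[0,0,0],"roll":0},{"xyz":[0,0,0],"roll":0}]'
python3 -m pendant '[{"xyz":[0,0,-1],"roll":0},{"xyz":[0,0,-1],"roll":0},{"xyz":[0,0,0],"roll":0},{"xyz":[0,0,0],"roll":0}]'
```

```text
time_s: 11.4
eef_pos: [511.8, 98.1, 47.4]
eef_rot: [0.0, 0.686, 0.728, 0.0]
ft_force: [1.9, 0.1, 4.2]
width: 0.0
grasp_force: 2.0
time_s: 11.8
eef_pos: [511.8, 98.1, 45.9]
eef_rot: [0.0, 0.686, 0.728, 0.0]
ft_force: [1.0, -0.7, 11.4]
width: -0.002
grasp_force: 5.9
```

Force jumped to 11.4 N with the tool stalled, so it looks like the bottom stop. To confirm the travel, I'll rise in small steps and see where contact ends.

```bash

python3 -c "
from h import *
for b in blobs(r.grab_frame('side'),*GRN,10):print(b[0],b[1])"
python3 -m pendant '[{"xyz":[0,0,3],"roll":0},{"xyz":[0,0,0],"roll":0},{"xyz":[0,0,0],"roll":0}]'|grep -E 'eef_pos|force'
python3 -m pendant '[{"xyz":[0,0,1.5],"roll":0},{"xyz":[0,0,0],"roll":0},{"xyz":[0,0,0],"roll":0}]'|grep -E 'eef_pos|force'
python3 -m pendant '[{"xyz":[0,0,1],"roll":0},{"xyz":[0,0,0],"roll":0},{"xyz":[0,0,0],"roll":0}]'|grep -E 'eef_pos|force'
python3 -m pendant '[{"xyz":[0,0,1],"roll":0},{"xyz":[0,0,0],"roll":0},{"xyz":[0,0,0],"roll":0}]'|grep -E 'eef_pos|force'
python3 -m pendant '[{"xyz":[0,0,1],"roll":0},{"xyz":[0,0,0],"roll":0},{"xyz":[0,0,0],"roll":0}]'|grep -E 'eef_pos|force'
python3 -c "
from h import *
for b in blobs(r.grab_frame('side'),*GRN,10):print(b[0],b[1])"
```

```text
[309.83870968 244.38709677] 31
eef_pos: [511.5, 98.0, 48.2]
ft_force: [2.6, 1.2, 3.4]
grasp_force: 1.8
eef_pos: [511.2, 98.0, 49.6]
ft_force: [2.2, 0.5, 2.4]
grasp_force: 1.4
eef_pos: [511.2, 98.0, 50.7]
ft_force: [0.7, 0.2, 2.4]
grasp_force: 1.1
eef_pos: [511.2, 98.0, 51.7]
ft_force: [0.5, -0.8, 2.2]
grasp_force: 0.8
eef_pos: [511.2, 98.0, 52.6]
ft_force: [0.4, -0.7, -0.5]
grasp_force: 0.0
[310.20338983 243.27118644] 59
```

Contact ended about 6 mm above the stop, so the button went fully down and came back up. I'll rise clear and check once more.

```bash

python3 -m pendant '[{"xyz":[0,0,20],"roll":0},{"xyz":[0,0,45],"roll":0},{"xyz":[0,0,50],"roll":0},{"xyz":[0,0,50],"roll":0},{"xyz":[22,-9,5],"roll":0},{"xyz":[21,-9,0],"roll":0},{"xyz":[0,0,0],"roll":0},{"xyz":[0,0,0],"roll":0},{"xyz":[0,0,0],"roll":0}]'
python3 - <<'E'
from h import *
wristfix()
for b in blobs(r.grab_frame('side'),*GRN,20):print("sideG",b[0],b[1])
E
```

```text
time_s: 14.3
eef_pos: [553.6, 80.2, 222.3]
eef_rot: [-0.001, 0.686, 0.728, -0.001]
ft_force: [-0.4, 0.3, -0.1]
width: -0.004
grasp_force: 0.0
red [456. 254.] 671 [668.  45.]
blue [370. 173.] 1643 [594.3 104.4]
blue [433. 198.] 1581 [643.7  88.9]
blue [310. 208.] 1518 [551.5  75.3]
blue [301. 270.] 1337 [547.5  23.5]
blue [408. 307.] 1236 [636.5  -4.1]
blue [352. 306.] 506 [590.5  -5.6]
grn [259. 174.] 846 [511.2  96.9]
tip [662.9  39.9] ang -4.5
sideG [311.   241.42] 100
```

The pointer is unmoved, the button is fully up, and the robot is clear of everything.

```bash
python3 -c "
from plant import r
print(r.finish_job())"
```

```text
the job is handed in; nothing more can be done
None
```

The job is handed in: the pointer's tip stands over the red lid (measured within about 3 mm of its centre), the green button was pressed fully down and came back up, nothing was gripped, and the arm never came near the bystanders; the hand-in gave no verdict.

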